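# Tighten the turnbuckle bottle clamp on the shaker

### The arm

A 6-joint arm with a two-finger parallel gripper is mounted at the origin on the work surface. World frame = base frame: x ahead of the robot, y to its left, z up, the work surface at z = 0. Lengths are in m, angles in rad, forces in N, time in s.
With the tool pointing down it reaches from about 0.3 to 0.875 m from the base axis. Payload 6.4 kg.
Tool frame: the origin (TCP) lies at the very end of the fingers, on their centre line; the grasp point (between the pads) lies ctrl.pinch_z behind it (ctrl.pinch_z is the distance from the TCP to the grasp point, in m); y points along the fingers, z is the direction in which the jaws open and shut, and the axes are right-handed (so a half turn about y gives the same grasp; the last joint's range is limited). The gripper opens to 85 mm and grips with 20 to 120 N. Pads are 22 mm wide; open, the fingers measure 114 mm over their backs; the gripper's body (76 mm by 85 mm) begins 54 mm behind the grasp point. The pads swing forward as they close: fully open they stand 13 mm farther back than shut.
Start: joints at [-1.513, 0.181, 1.607, -0, 1.354, -0.206], TCP at [0.15, -0.555, 0.231] pointing down, gripper open.
Joint ranges: [-2.99, 2.99], [-0.89, 2.07], [0.3, 2.58], [-1.14, 4.28], [0, 2.63], [-3.12, 3.12]. Speed limits (rad/s): [2.57, 2.57, 3.01, 3.14, 3.14, 3.14].

### API

Orientations are given as a unit quaternion [w, x, y, z].
In Python, from bench import ctrl gives the robot as it stands.
- The arm moves only by the shell command python3 -m pendant 'ROWS'. ROWS is JSON, one flat list of numbers, 7 for each row, row after row: the shift along the world's x, y, z in m, then the turn, a rotation vector about the world's x, y, z in degrees, then the finger opening in m, from 0 to 0.0854. In form: [tx, ty, tz, rx, ry, rz, hand, tx, ty, tz, rx, ry, rz, hand, ...]. A call has 1 to 12 rows; each row shifts and turns the commanded pose from where the row before left it; what a row does not reach is not made up. A row lasts 1/8 s, in which the tool goes at most 62.5 mm and 10.7 degrees, less where a joint would pass 70% of its speed; a pose out of reach is approached as far as the arm can. A call with a gripper value outside its range is refused whole. The fingers move at their own pace and stop on an object; the grip force is fixed at half the most. Time passes only in rows, so rows that do not move let the fingers close. It gives the time, the measured TCP pose, the force and the opening at its end, in the units of the state.
- ctrl.get_obs(): the state, without advancing time (a new reading comes with each control period).
- ctrl.camera(name): name is "scene" or "side" or "wrist"; returns the picture (400x640x3 uint8, red, green, blue); there is no depth.
- ctrl.camera_info(name): a dict with "fx", "fy", "cx", "cy" (pixels), "k1" (the pictures are not rectified: a ray, as slopes to the right and down, at radius r is drawn at 1 + k1 r^2 times it, then the intrinsics apply), "origin" and "rotation" of the camera in the world; the wrist camera has in their place "tool_from_camera" (4x4, takes a point from camera to tool coordinates, whose origin is the TCP and whose axes are the tool frame's). Camera axes: x right, y down, z forward; pixel columns grow to the right and rows downward; lengths in m; the calibration is good to about 2 mm. A picture is of the moment at which its call begins: read the wrist's pose just before it. camera_info takes no time and is no camera call.
- ctrl.hand_in(): hands the job in, once; it reports no verdict.
Trained networks look in the newest picture that a camera, given by its name, has taken for a name from the list of things; names that differ only in an ending like _2 or _b are one class to them, and where a whole thing is asked for, a point or a joint stands for the part that bears it (a point fixed in the world has none). Each returns a list of dicts, best first, with "score" (0 to 1); they miss things now and then, are a little off and sometimes report something else, mostly with a low value. They report only what shows in the picture. A call takes as long as a camera call.
- ctrl.silhouettes(target, camera): "mask" (400x640 bool, what is visible of it) and "bbox" ([left, top, right, bottom] in pixels, round what is visible of it).
The state is a dict: "time_s": time; "q": joint angles; "dq": joint speeds; "joint_efforts": joint torques, N m; "eef_pos": TCP position; "eef_rot": TCP orientation; "wrist_force": force on the tool from outside, world axes, zero at the start; "torque": the same for the moment, N m; "opening": opening from 0.0 (shut) to 1.0 (fully open).
Only numpy, scipy, OpenCV 4.12 (cv2) and the standard library are available. Lean on these libraries where they do the work, as an engineer would, in place of code of your own. Each camera call takes 0.05 s, during which the arm holds its last target.

### The job

The four white bottles stand loose between the clamp bars on the shaker. Turn the turnbuckle round by its red-tipped spokes, uppermost spoke away from the robot, so that both bars draw in and hold all four bottles snugly from both sides; stop as soon as it goes clearly stiff (two or three times as hard to turn as when free), before the bottles are crushed, and let go. Keep the bottles upright and leave everything else on the bench alone.

Things in the scene. Friction and masses are not known exactly. Their poses are not given: they have to be found in the camera images.
- turnbuckle: turnbuckle of the bottle clamp: level brass hexagon sleeve, 25 mm thick, 80 mm long, with a dark hub (40 mm diameter, 26 mm wide) carrying four round spokes at right angles (10 mm thick, red tips 12 mm thick, ends 58 mm from the axis). Origin on the axis, mid hub. y axis along the sleeve, to the robot's left; the spokes lie along its +x, -x, +z, -z axes; all turns as one about y
- hub (a point): fixed point at the turnbuckle's middle, 180 mm above the bench (bottle tops 18 mm higher), axes as the shaker's. Turning the turnbuckle positively about +y (uppermost spoke goes away from the robot) draws both threaded ends in, 12 mm each per turn; the other way lets them out. It stays where it is left. A spoke leaning back over 50 degrees may jam by friction against fingers pushed level at it; nearer upright it turns easily
- spoke_end (a point): end of one of the four spokes (the one along the turnbuckle's +z), 58 mm from the axis. Turning freely takes about 0.17 N m (4 N pushed 40 mm from the axis); from where the pads meet the bottles it rises by about 0.08 N m for every further 10 degrees; 0.35 to 0.55 N m is snug, 0.7 N m crushes. Let go, it springs back a little and stays snug
- bar_left: clamp bar on the left (+y) of the bottles: aluminium, 360 mm long, 40 mm high, with a 6 mm dark soft pad strip towards the bottles; origin at the middle of the pad's face, 34 mm above the platform; x along the row, y across. It slides only across, driven by the turnbuckle; fully open the two pad faces stand 82 mm apart
- bar_right: the same on the right (-y); its pad face looks to the left bar
- shaker: bench shaker, fixed: white housing 350 x 260 mm, level aluminium platform 410 x 300 mm, 100 mm above the bench; origin on the bench under its middle and under the hub, x along the row of bottles away from the robot (yaw within 0.3 rad), y across, z up. Control panel on the robot's side
- bottle_a: white filled 125 ml plastic bottle with screw cap, 50 mm diameter (straight from 3 to 64 mm up), 98 mm tall, about 0.16 kg, standing on the shaker platform nearest the robot, about 149 mm before the turnbuckle; origin at the centre of its underside, z up
- bottle_b: white filled 125 ml plastic bottle with screw cap, 50 mm diameter (straight from 3 to 64 mm up), 98 mm tall, about 0.16 kg, standing on the shaker platform about 94 mm before the turnbuckle; origin at the centre of its underside, z up
- bottle_c: white filled 125 ml plastic bottle with screw cap, 50 mm diameter (straight from 3 to 64 mm up), 98 mm tall, about 0.16 kg, standing on the shaker platform about 94 mm beyond the turnbuckle; origin at the centre of its underside, z up
- bottle_d: white filled 125 ml plastic bottle with screw cap, 50 mm diameter (straight from 3 to 64 mm up), 98 mm tall, about 0.16 kg, standing on the shaker platform about 149 mm beyond the turnbuckle; origin at the centre of its underside, z up
- spare_0: spare white bottle (50 mm diameter, 98 mm tall) on the tray; leave alone; origin at its underside
- spare_1: spare white bottle (50 mm diameter, 98 mm tall) on the tray; leave alone; origin at its underside
- spare_2: spare white bottle (50 mm diameter, 98 mm tall) on the tray; leave alone; origin at its underside
- pot_0: specimen pot with red lid, 60 mm diameter, 72 mm tall, on the tray; leave alone; origin at its underside
- pot_1: specimen pot with red lid, 60 mm diameter, 72 mm tall, on the tray; leave alone; origin at its underside
- pot_2: specimen pot with red lid, 60 mm diameter, 72 mm tall, on the bench beside the clipboard; leave alone; origin at its underside
- stamp: black self-inking stamp, 40 x 26 x 68 mm, standing on the bench close to the right side of the shaker; leave alone; origin at its underside
- marker: marker pen, 132 mm long, lying on the bench at the right; leave alone; origin at its underside

How it is judged:
By the outcome, as a careful person would: the job done as asked, in the order asked, and still so for the second after the job is handed in, with the robot touching nothing.
It also fails if it takes over 72 s, if anything falls off the work surface, if the arm or the gripper's body presses on something with over 40 N, if the wrist force passes 120 N, or if a joint passes its speed limit or range.

## Working session

There is one attempt and no reset: what is moved stays moved. The work goes in short steps, Python scripts to look and compute and a shell command to move; the robot and the scene stay as the last step left them, time stands still between calls to the robot, and variables do not carry over. Pictures are saved under pics/ and viewed, and the job is handed in when it is done.

```bash
ls; mkdir -p pics; python3 - <<'E'
from bench import ctrl
import cv2
o=ctrl.get_obs()
print({k:(v if not hasattr(v,'round') else v.round(3)) for k,v in o.items()}, ctrl.pinch_z)
for n in ["scene","side","wrist"]:
    im=ctrl.camera(n); cv2.imwrite(f"pics/{n}0.png",im[:,:,::-1])
    print(n,ctrl.camera_info(n))
E
```

```text
pics
{'time_s': 0.0, 'q': array([-1.513,  0.182,  1.608,  0.   ,  1.354, -0.206]), 'dq': array([ 0.001, -0.001,  0.001, -0.001,  0.002, -0.001]), 'joint_efforts': array([ 2.0000e-03, -4.4487e+01, -3.5133e+01,  0.0000e+00,  9.0000e-03,
       -0.0000e+00]), 'eef_pos': array([ 0.15 , -0.555,  0.23 ]), 'eef_rot': array([ 0.093, -0.093,  0.702, -0.7  ]), 'wrist_force': array([ 0.858, -0.437,  0.427]), 'torque': array([ 0.037,  0.014, -0.03 ]), 'opening': 1.0038437149451795} 0.0187
scene {'fx': 409.16433514260217, 'fy': 409.16433514260217, 'cx': 313.60699235877814, 'cy': 198.3515695752707, 'k1': -0.09950523062257612, 'origin': array([ 1.46035918, -0.09649256,  0.84730544]), 'rotation': array([-0.33844049,  0.682054  ,  0.5781814 , -0.29320068])}
side {'fx': 511.83423849585915, 'fy': 511.83423849585915, 'cx': 315.70342018841455, 'cy': 198.23407785209824, 'k1': 0.033539476314611225, 'origin': array([ 0.46640999, -1.14360382,  0.84248196]), 'rotation': array([-0.50411582,  0.86285769, -0.03267015,  0.01662847])}
wrist {'fx': 307.53040662237646, 'fy': 307.53040662237646, 'cx': 318.0252275947661, 'cy': 201.32546874583977, 'k1': -0.044577684128552786, 'tool_from_camera': array([[ 1.22376731e-04,  9.55077120e-01,  2.96357353e-01,
        -7.72170079e-02],
       [ 8.85378652e-04, -2.96357343e-01,  9.55076720e-01,
        -1.42242221e-01],
       [ 9.99999601e-01,  1.45509307e-04, -8.81872136e-04,
         1.52229402e-03],
       [ 0.00000000e+00,  0.00000000e+00,  0.00000000e+00,
         1.00000000e+00]])}
```

View pics/scene0.png

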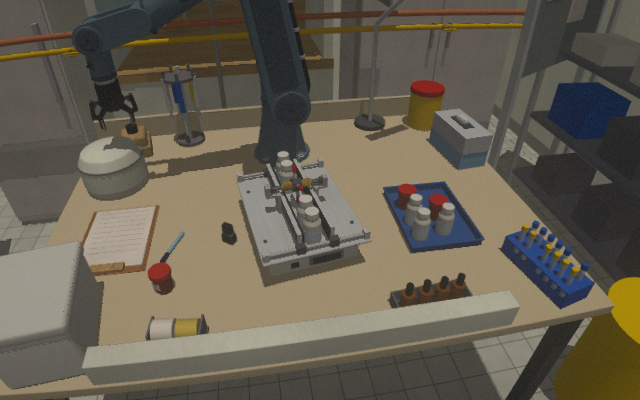

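View pics/side0.png

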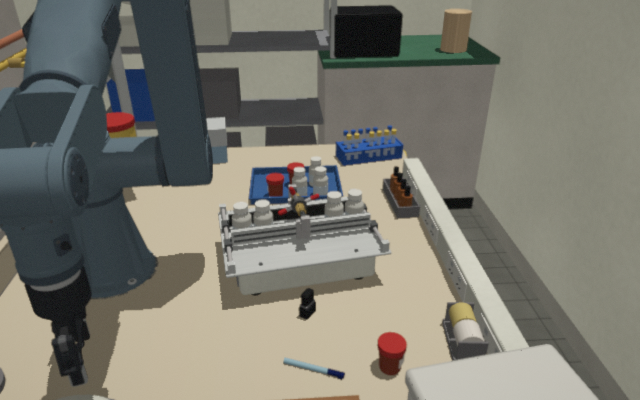

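View pics/wrist0.png

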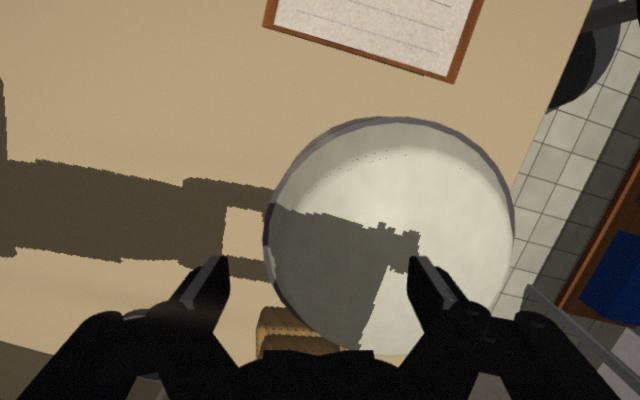

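```bash
cat > h.py <<'E'
import numpy as np, cv2
from scipy.spatial.transform import Rotation as R
from bench import ctrl
def q2R(q): return R.from_quat([q[1],q[2],q[3],q[0]]).as_matrix()
def cam(n,obs=None):
    i=ctrl.camera_info(n)
    if n=="wrist":
        o=obs or ctrl.get_obs(); T=np.eye(4);T[:3,:3]=q2R(o['eef_rot']);T[:3,3]=o['eef_pos']
        M=T@i['tool_from_camera']; return i,M[:3,3],M[:3,:3]
    return i,np.array(i['origin']),q2R(i['rotation'])
def proj(c,P):
    i,o,Rm=c; p=(np.atleast_2d(P)-o)@Rm; s=p[:,:2]/p[:,2:]; r2=(s**2).sum(1,keepdims=True)
    s=s*(1+i['k1']*r2); return s*[i['fx'],i['fy']]+[i['cx'],i['cy']]
def ray(c,uv):
    i,o,Rm=c; d=(np.array(uv,float)-[i['cx'],i['cy']])/[i['fx'],i['fy']]; s=d.copy()
    for _ in range(10): s=d/(1+i['k1']*(s@s))
    v=Rm@np.array([s[0],s[1],1]); return o,v/np.linalg.norm(v)
def onz(c,uv,z):
    o,v=ray(c,uv); return o+v*(z-o[2])/v[2]
def show(im,name,box=None,f=1):
    if box: im=im[box[1]:box[3],box[0]:box[2]]
    im=cv2.resize(im,None,fx=f,fy=f,interpolation=cv2.INTER_CUBIC); cv2.imwrite(f"pics/{name}.png",im[:,:,::-1])
E
python3 - <<'E'
from h import *
ims={}
for n in ["scene","side"]:
    im=ims[n]=ctrl.camera(n); c=cam(n)
    for t in ["turnbuckle","spoke_end","bottle_a","bar_left","shaker"]:
        for d in ctrl.silhouettes(t,n)[:8]:
            ys,xs=np.where(d['mask']); print(n,t,round(d['score'],2),d['bbox'],(round(xs.mean(),1),round(ys.mean(),1)), onz(c,(xs.mean(),ys.mean()),0.18 if t in("turnbuckle","spoke_end") else 0.15).round(3))
show(ims["scene"],"sceneC",(220,140,380,270),5)
show(ims["side"],"sideC",(200,170,400,300),4)
E
```

```text
scene turnbuckle 0.94 [282.3, 170.1, 309.9, 200.8] (np.float64(295.3), np.float64(183.0)) [ 0.497 -0.     0.18 ]
scene turnbuckle 0.19 [274.7, 151.1, 289.2, 177.0] (np.float64(280.6), np.float64(160.1)) [ 0.364 -0.03   0.18 ]
scene spoke_end 0.89 [282.5, 167.2, 312.6, 204.1] (np.float64(296.1), np.float64(183.2)) [0.499 0.002 0.18 ]
scene bottle_a 0.98 [304.2, 206.3, 322.9, 244.0] (np.float64(311.9), np.float64(225.7)) [0.656 0.023 0.15 ]
scene bottle_a 0.66 [277.1, 162.5, 294.0, 195.7] (np.float64(285.8), np.float64(172.7)) [ 0.393 -0.018  0.15 ]
scene bottle_a 0.55 [274.2, 150.9, 292.4, 176.3] (np.float64(280.7), np.float64(159.5)) [ 0.311 -0.026  0.15 ]
scene bottle_a 0.53 [297.0, 190.7, 315.5, 228.6] (np.float64(303.0), np.float64(207.0)) [0.574 0.011 0.15 ]
scene bar_left 0.67 [291.4, 154.7, 338.9, 246.3] (np.float64(318.4), np.float64(201.7)) [0.557 0.057 0.15 ]
scene shaker 0.8 [239.4, 159.6, 371.9, 278.7] (np.float64(298.7), np.float64(218.3)) [ 0.62  -0.007  0.15 ]
side turnbuckle 0.95 [278.1, 189.8, 318.5, 216.3] (np.float64(297.5), np.float64(202.6)) [0.501 0.009 0.18 ]
si
[... 476 characters left out ...]
(np.float64(333.0), np.float64(205.1)) [0.597 0.04  0.15 ]
side bottle_a 0.67 [231.3, 200.1, 251.5, 228.9] (np.float64(240.3), np.float64(215.5)) [0.351 0.006 0.15 ]
side bottle_a 0.18 [265.4, 170.0, 284.8, 194.9] (np.float64(274.6), np.float64(184.4)) [0.441 0.172 0.15 ]
side bar_left 0.82 [220.8, 184.2, 370.3, 235.8] (np.float64(288.6), np.float64(210.9)) [0.477 0.019 0.15 ]
side shaker 0.72 [221.3, 183.5, 367.2, 231.3] (np.float64(289.1), np.float64(210.2)) [0.479 0.023 0.15 ]
side shaker 0.59 [219.5, 182.8, 390.2, 295.0] (np.float64(299.6), np.float64(246.2)) [ 0.499 -0.145  0.15 ]
side shaker 0.36 [224.5, 209.8, 378.7, 252.7] (np.float64(298.8), np.float64(228.7)) [ 0.5   -0.069  0.15 ]
```

View pics/sceneC.png

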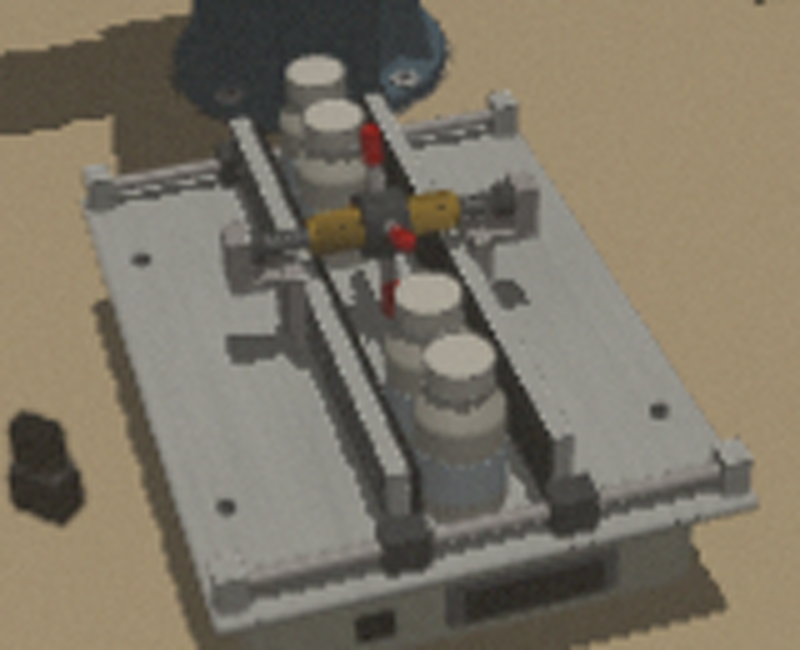

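View pics/sideC.png

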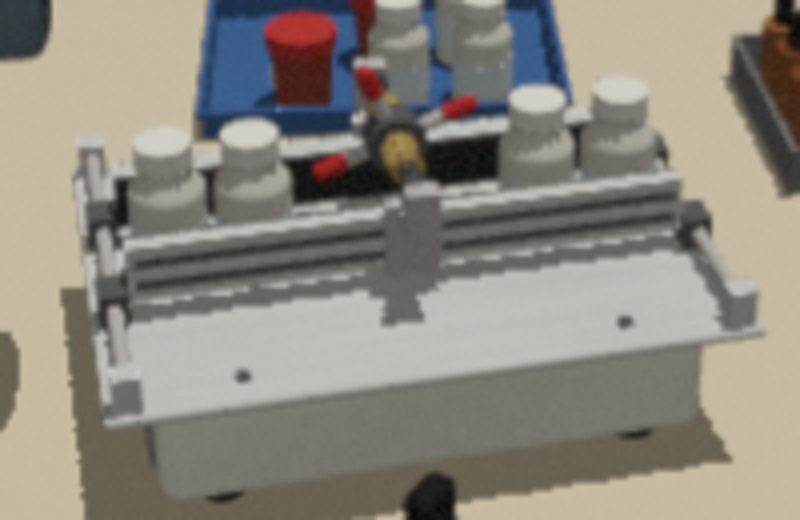

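```bash
python3 - <<'E'
from h import *
from scipy.optimize import least_squares
S=cam("scene");D=cam("side")
sc=[(283,154),(287,163),(305.6,198.6),(312,211)]; sd=[(240.8,205.5),(262.5,203),(334.3,194.3),(355,192)]
A=np.array([onz(S,u,.198) for u in sc]);B=np.array([onz(D,u,.198) for u in sd])
print(A.round(3));print(B.round(3))
M=(A+B)/2
v=M[2:].mean(0)-M[:2].mean(0);print("mid",M.mean(0),"yaw",np.arctan2(v[1],v[0]))
# red pixels
def reds(n,box):
    im=ctrl.camera(n).astype(int); r=(im[...,0]>90)&(im[...,0]>2*im[...,1])
    m=np.zeros_like(r);m[box[1]:box[3],box[0]:box[2]]=r[box[1]:box[3],box[0]:box[2]]
    k,l,s,c=cv2.connectedComponentsWithStats(m.astype(np.uint8)); return [(c[i].round(1),s[i]) for i in range(1,k) if s[i][4]>2]
rs=reds("scene",(285,160,308,206));rd=reds("side",(275,183,322,215))
print(rs);print(rd)
E
```

```text
[[ 0.359 -0.021  0.198]
 [ 0.414 -0.014  0.198]
 [ 0.6    0.015  0.198]
 [ 0.655  0.024  0.198]]
[[ 0.358 -0.025  0.198]
 [ 0.412 -0.017  0.198]
 [ 0.597  0.013  0.198]
 [ 0.652  0.021  0.198]]
mid [ 5.05834893e-01 -4.16454221e-04  1.98000000e-01] yaw 0.15567642755490613
[(array([293.9, 168.2]), array([292, 165,   4,   8,  25], dtype=int32)), (array([300.2, 187.4]), array([298, 186,   5,   4,  16], dtype=int32))]
[(array([276.6, 183.3]), array([275, 183,   5,   2,   7], dtype=int32)), (array([291.9, 190.2]), array([289, 187,   7,   8,  32], dtype=int32)), (array([314.4, 196.2]), array([311, 194,   8,   6,  32], dtype=int32)), (array([281.8, 210.9]), array([278, 209,   9,   5,  32], dtype=int32))]
```

```bash
python3 - <<'E'
from h import *
from scipy.optimize import least_squares
import itertools
S=cam("scene");D=cam("side")
ds=[(291.9,190.2),(314.4,196.2),(281.8,210.9)]; ss=[(293.9,168.2),(300.2,187.4),(298.2,199.3)]
def tip(x,y,yaw,th,r):
    a=np.array([np.cos(yaw),np.sin(yaw),0]); return np.array([x,y,.18])+r*(np.sin(th)*a+np.cos(th)*np.array([0,0,1]))
best=[]
for pd in itertools.permutations(range(4),3):
  for ps in itertools.permutations(range(4),3):
    def f(p):
        x,y,th,r=p; e=[]
        for u,k in zip(ds,pd): e.append(proj(D,tip(x,y,.156,th+k*np.pi/2,r))[0]-u)
        for u,k in zip(ss,ps): e.append(proj(S,tip(x,y,.156,th+k*np.pi/2,r))[0]-u)
        return np.r_[np.ravel(e),(r-.05)/.002]
    q=least_squares(f,[.505,0,0.,.05]); best.append((q.cost,pd,ps,q.x))
best.sort(key=lambda b:b[0])
for b in best[:6]: print(b, np.degrees(b[3][2])%90)
E
```

```text
(np.float64(1.7087702319113105), (3, 0, 2), (3, 0, 1), array([0.50230482, 0.00178038, 1.21375742, 0.04714021])) 69.54317779084252
(np.float64(1.7087702319113518), (0, 1, 3), (0, 1, 2), array([ 0.50230482,  0.00178038, -0.35703891,  0.04714021])) 69.54317737604471
(np.float64(1.7087702319115972), (1, 2, 0), (1, 2, 3), array([ 5.02304815e-01,  1.78037713e-03, -1.92783519e+00,  4.71402105e-02])) 69.5431797709409
(np.float64(39.87944592828112), (0, 1, 3), (0, 3, 2), array([ 0.50569059,  0.00741517, -0.48728245,  0.04606211])) 62.08077215475355
(np.float64(39.87944592860512), (3, 0, 2), (3, 2, 1), array([0.5056906 , 0.00741517, 1.08351329, 0.0460621 ])) 62.08073847707559
(np.float64(39.87944592870244), (1, 2, 0), (1, 0, 3), array([ 0.5056906 ,  0.00741517, -2.05807947,  0.0460621 ])) 62.08073229726597
```

```bash
python3 - <<'E'
from h import *
o=ctrl.get_obs(); print(o['time_s'],q2R(o['eef_rot']).round(3))
yaw=.156;a=np.array([np.cos(yaw),np.sin(yaw)]);print(a)
for s in (-.06,-.07,-.08): print(s,np.array([.503,.001])+s*a)
E
```

```text
0.85 [[-0.965  0.     0.261]
 [-0.261 -0.    -0.965]
 [ 0.    -1.     0.   ]]
[0.98785666 0.15536803]
-0.06 [ 0.4437286  -0.00832208]
-0.07 [ 0.43385003 -0.00987576]
-0.08 [ 0.42397147 -0.01142944]
```

```bash
python3 -m pendant '[0.0237,0.0454,0.005,0,0,-0.5,0,0.0237,0.0454,0.005,0,0,-0.5,0,0.0237,0.0454,0.005,0,0,-0.5,0,0.0237,0.0454,0.005,0,0,-0.5,0,0.0237,0.0454,0.005,0,0,-0.5,0,0.0237,0.0454,0.005,0,0,-0.5,0,0.0237,0.0454,0.005,0,0,-0.5,0,0.0237,0.0454,0.005,0,0,-0.5,0,0.0237,0.0454,0.005,0,0,-0.5,0,0.0237,0.0454,0.005,0,0,-0.5,0,0.0237,0.0454,0.005,0,0,-0.5,0,0.0237,0.0454,0.005,0,0,-0.7,0]'; python3 - <<'E'
from h import *
o=ctrl.get_obs(); print(q2R(o['eef_rot']).round(3),o['q'])
for n,b,f in (("scene",(220,120,380,250),4),("side",(200,100,400,300),3)): show(ctrl.camera(n),n+"1",b,f)
show(ctrl.camera("wrist"),"wrist1")
E
```

```text
time_s: 2.35
eef_pos: [0.435, -0.0087, 0.2919]
eef_rot: [-0.055, 0.054, -0.705, 0.705]
wrist_force: [1.3, -0.9, 0.1]
opening: -0.0
[[-0.988  0.001  0.155]
 [-0.155 -0.    -0.988]
 [-0.001 -1.     0.001]] [-2.94008391e-01 -1.97647365e-01  1.86027053e+00 -1.22594847e-04
  1.47773414e+00  1.12145844e+00]
```

View pics/side1.png

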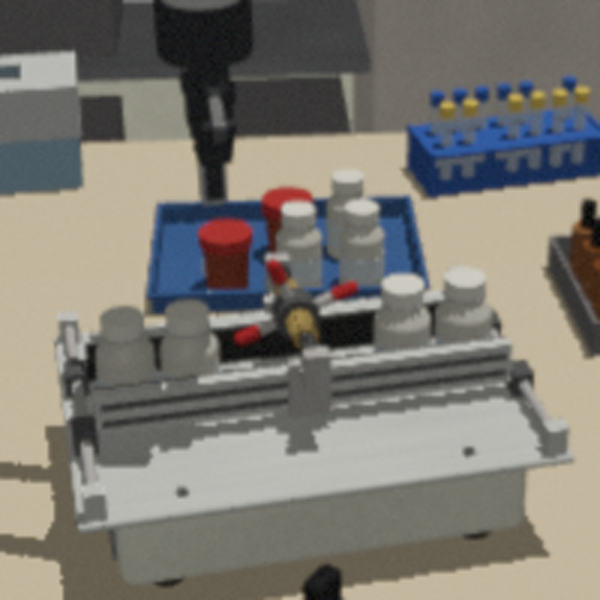

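View pics/wrist1.png

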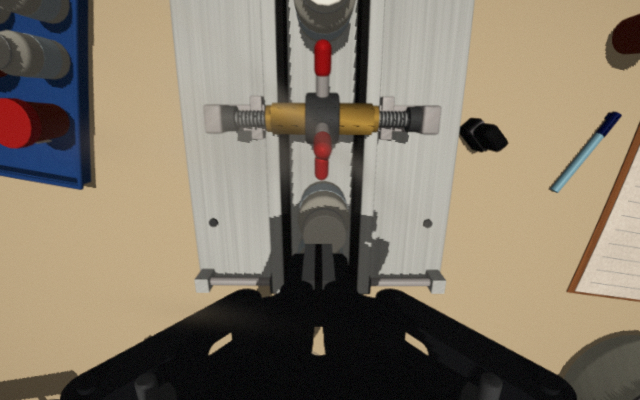

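```bash
python3 - <<'E'
from h import *
c=cam("wrist"); im=ctrl.camera("wrist"); show(im,"wrist2",(240,20,420,200),4)
h=onz(c,(322,106),.2); print(h)
for r in (60,80,150,170): print(r, im[r,270:380].mean(1).astype(int).tolist())
E
```

```text
[5.12145554e-01 8.50293336e-05 2.00000000e-01]
60 [183, 183, 180, 140, 52, 24, 18, 19, 14, 20, 20, 11, 4, 0, 11, 45, 75, 111, 150, 170, 173, 176, 177, 181, 179, 176, 176, 177, 180, 179, 175, 176, 174, 175, 176, 174, 177, 178, 178, 176, 166, 121, 62, 47, 53, 53, 56, 57, 61, 59, 59, 58, 57, 60, 51, 50, 46, 52, 109, 158, 171, 173, 174, 173, 177, 183, 178, 176, 174, 174, 173, 171, 171, 170, 173, 175, 172, 172, 169, 169, 174, 171, 115, 68, 29, 9, 5, 10, 11, 19, 21, 21, 15, 20, 29, 79, 159, 178, 185, 186, 185, 187, 186, 185, 185, 182, 183, 183, 177, 163]
80 [179, 182, 180, 165, 118, 57, 39, 37, 35, 31, 31, 25, 18, 17, 20, 34, 65, 82, 120, 167, 170, 173, 176, 177, 177, 178, 173, 177, 177, 178, 177, 174, 172, 172, 171, 173, 177, 180, 175, 176, 178, 175, 157, 123, 103, 118, 126, 132, 140, 137, 137, 133, 129, 124, 111, 102, 121, 158, 173, 174, 174, 174, 175, 175, 177, 178, 179, 178, 177, 174, 174, 174, 172, 174, 174, 176, 174, 168, 169, 173, 178, 175, 139, 69, 18, 6, 6, 13, 14, 24, 19, 20, 17, 27, 67, 147, 176, 181, 185, 187, 187, 187, 186, 186, 185, 182, 183, 179, 163, 177]
150 [176, 176, 178
[... 314 characters left out ...]
2, 169, 171, 172, 172, 171, 171, 166, 126, 78, 52, 36, 34, 29, 35, 34, 31, 32, 28, 36, 76, 138, 172, 177, 181, 183, 185, 185, 187, 185, 184, 185, 181, 164, 175, 185, 180, 183, 180]
170 [177, 177, 177, 176, 178, 175, 158, 121, 72, 66, 63, 61, 62, 62, 57, 58, 61, 64, 84, 127, 155, 159, 172, 173, 169, 169, 168, 164, 165, 166, 170, 170, 170, 172, 170, 169, 170, 173, 172, 172, 171, 157, 119, 74, 72, 72, 76, 77, 77, 77, 77, 75, 72, 68, 66, 83, 139, 171, 173, 176, 175, 176, 176, 176, 177, 177, 181, 178, 178, 177, 178, 175, 174, 174, 174, 174, 172, 172, 151, 113, 69, 55, 52, 57, 57, 60, 61, 63, 59, 66, 88, 133, 163, 170, 172, 174, 177, 177, 180, 179, 180, 177, 172, 166, 172, 179, 180, 178, 178, 177]
```

View pics/wrist2.png

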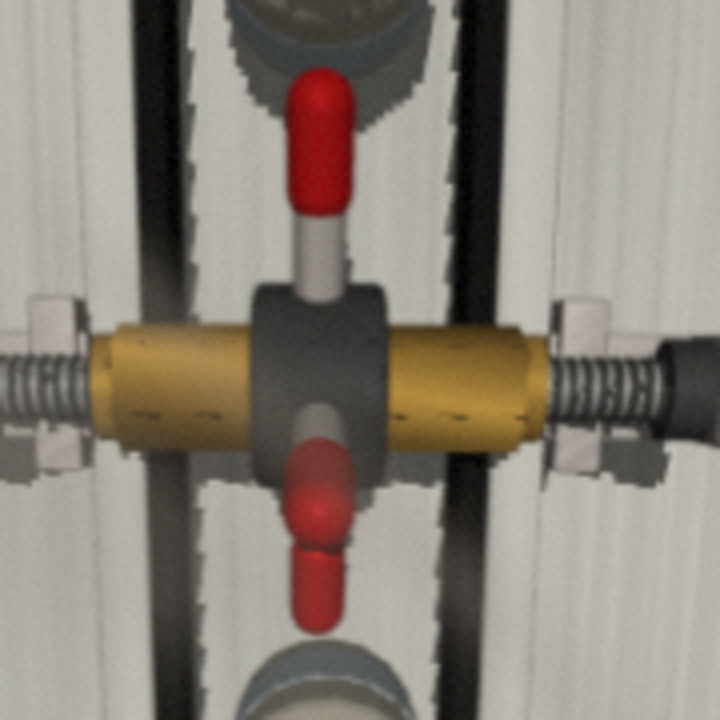

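```bash
python3 - <<'E'
from h import *
c=cam("wrist")
for r,l,k in ((150,276.2,361.5),(170,277.2,361.5),(60,273.3,365.5)):
    a=onz(c,(l,r),.154);b=onz(c,(k,r),.154);print(np.linalg.norm(a-b)-.012,(a+b)/2)
for uv,z in (((320,150),.234),((320,132),.234)): print(onz(c,uv,z))
E
```

```text
0.06532922805561282 [ 0.47345822 -0.00522253  0.154     ]
0.06586190597275658 [ 0.45533808 -0.00860101  0.154     ]
0.06550041278637232 [0.5482477  0.00631575 0.154     ]
[ 0.48429809 -0.00407888  0.234     ]
[ 0.49558388 -0.0022545   0.234     ]
```

```bash
python3 -m pendant '[0,-0.001,-0.0425,0,0,0,0,0,-0.001,-0.0425,0,0,0,0,0.010,0.0015,0,0,0,0,0,0.010,0.0015,0,0,0,0,0,0.010,0.0015,0,0,0,0,0,0.010,0.0015,0,0,0,0,0,0.010,0.0015,0,0,0,0,0]'; python3 -m pendant '[0.010,0.0015,0,0,0,0,0,0.010,0.0015,0,0,0,0,0]';  python3 - <<'E'
from h import *
show(ctrl.camera("side"),"side2",(200,120,400,300),4)
E
```

```text
time_s: 3.42
eef_pos: [0.4849, -0.0047, 0.2072]
eef_rot: [-0.055, 0.055, -0.705, 0.705]
wrist_force: [-4.1, -0.2, 2.9]
opening: 0.001
time_s: 3.68
eef_pos: [0.5035, -0.0017, 0.2059]
eef_rot: [-0.054, 0.057, -0.705, 0.705]
wrist_force: [-7.2, -1.8, -1.0]
opening: 0.001
```

View pics/side2.png

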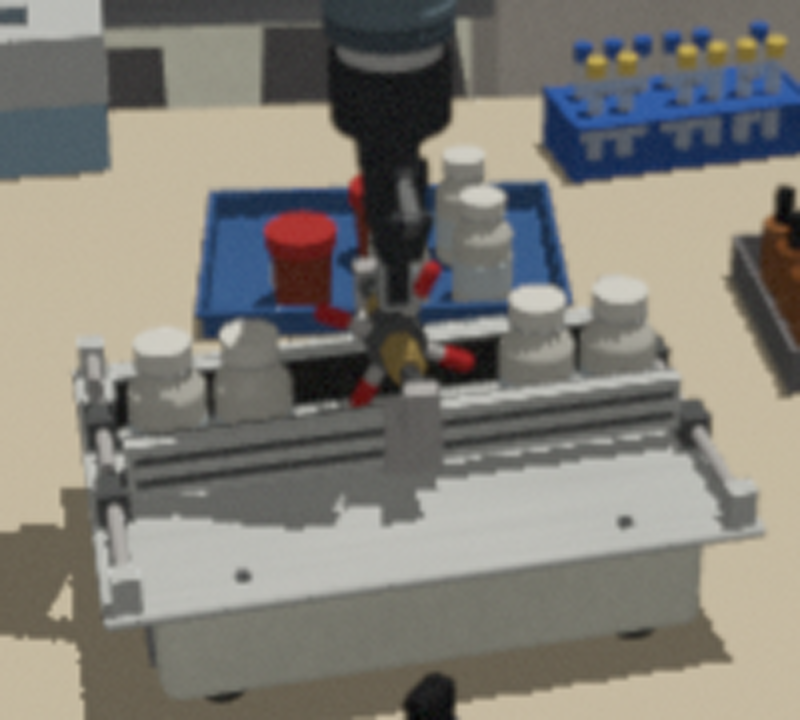

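```bash
python3 -m pendant '[0.009,0.0014,0,0,0,0,0,0.009,0.0014,0,0,0,0,0]'; python3 -m pendant '[-0.003,-0.0005,0.045,0,0,0,0,-0.040,-0.0065,0.005,0,0,0,0,-0.044,-0.007,0,0,0,0,0,0,0,0,0,0,0,0]';  python3 - <<'E'
from h import *
show(ctrl.camera("side"),"side3",(200,120,400,300),4)
show(ctrl.camera("wrist"),"wrist3",(220,20,440,200),3)
E
```

```text
time_s: 3.98
eef_pos: [0.5217, 0.001, 0.2059]
eef_rot: [-0.054, 0.056, -0.705, 0.705]
wrist_force: [-5.0, -0.5, 2.1]
opening: 0.006
time_s: 4.47
eef_pos: [0.4343, -0.013, 0.2569]
eef_rot: [-0.055, 0.054, -0.705, 0.705]
wrist_force: [1.2, 0.1, 0.0]
opening: 0.001
```

View pics/side3.png

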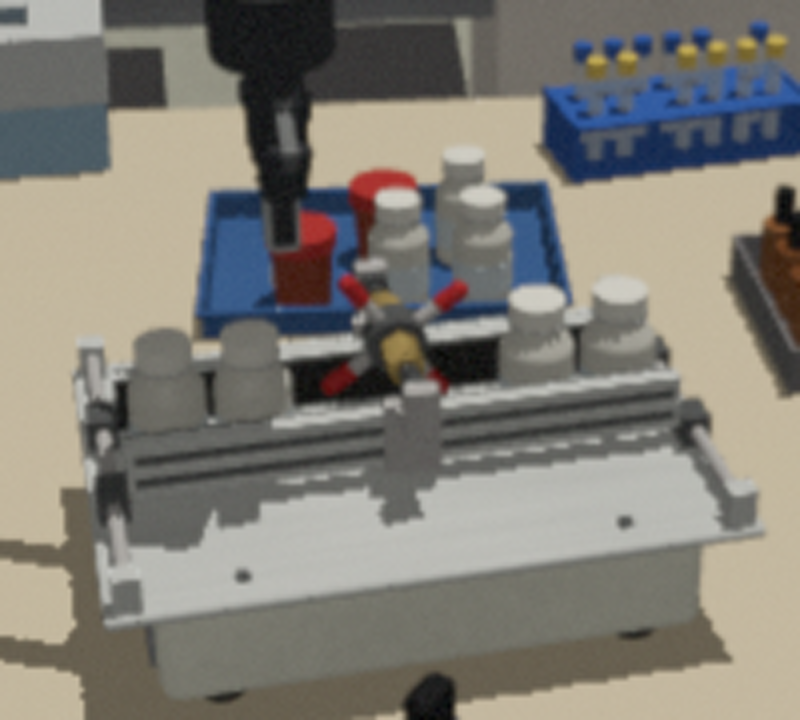

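View pics/wrist3.png

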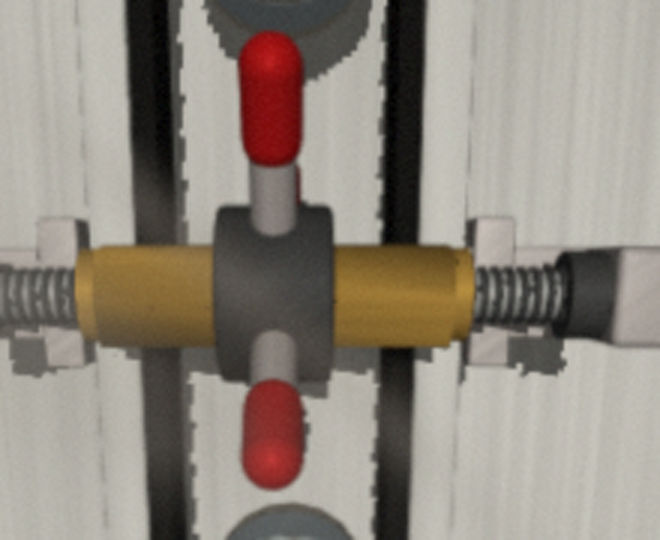

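```bash
python3 -m pendant '[0,0,-0.050,0,0,0,0,0.010,0.0016,0,0,0,0,0,0.010,0.0016,0,0,0,0,0,0.010,0.0016,0,0,0,0,0,0.010,0.0016,0,0,0,0,0]'; python3 -m pendant '[0.010,0.0016,0,0,0,0,0,0.010,0.0016,0,0,0,0,0]'; python3 -m pendant '[0.010,0.0016,0,0,0,0,0,0.010,0.0016,0,0,0,0,0,0.009,0.0014,0,0,0,0,0]';  python3 -m pendant '[-0.003,-0.0005,0.045,0,0,0,0,-0.040,-0.0065,0.005,0,0,0,0,-0.044,-0.007,0,0,0,0,0,0,0,0,0,0,0,0]';  python3 - <<'E'
from h import *
show(ctrl.camera("side"),"side4",(200,120,400,300),4)
im=ctrl.camera("wrist");show(im,"wrist4",(220,20,440,200),3)
E
```

```text
time_s: 5.2
eef_pos: [0.4767, -0.0066, 0.2083]
eef_rot: [-0.055, 0.055, -0.705, 0.705]
wrist_force: [-5.1, 0.5, 3.0]
opening: -0.002
time_s: 5.45
eef_pos: [0.4965, -0.0035, 0.2079]
eef_rot: [-0.055, 0.055, -0.705, 0.705]
wrist_force: [-6.1, -1.1, 1.8]
opening: -0.006
time_s: 5.82
eef_pos: [0.525, 0.0011, 0.2071]
eef_rot: [-0.055, 0.055, -0.705, 0.705]
wrist_force: [-4.7, -0.4, 3.0]
opening: -0.0
time_s: 6.32
eef_pos: [0.4371, -0.0129, 0.2579]
eef_rot: [-0.056, 0.054, -0.705, 0.705]
wrist_force: [-0.2, 0.4, -0.1]
opening: 0.004
```

View pics/side4.png

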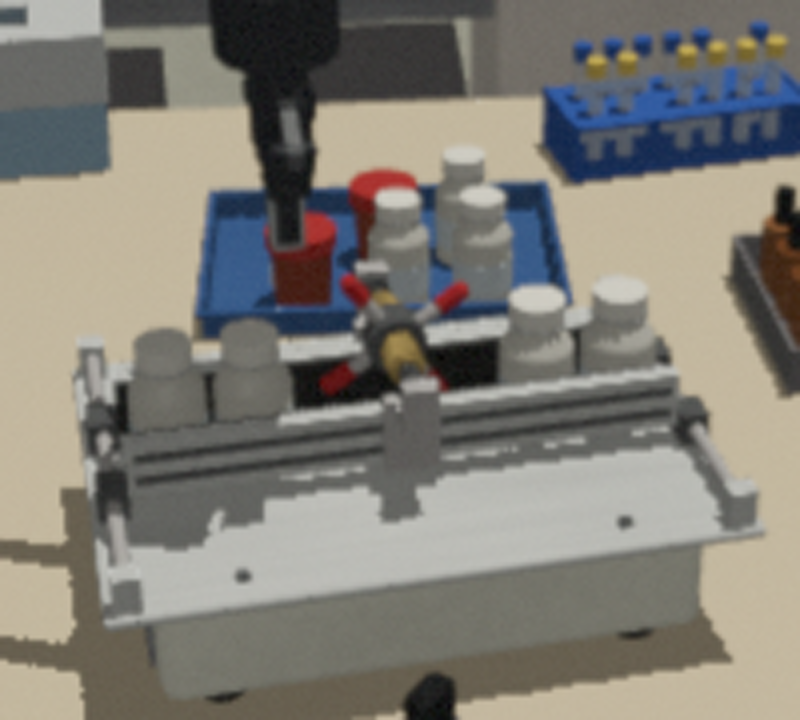

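View pics/wrist4.png

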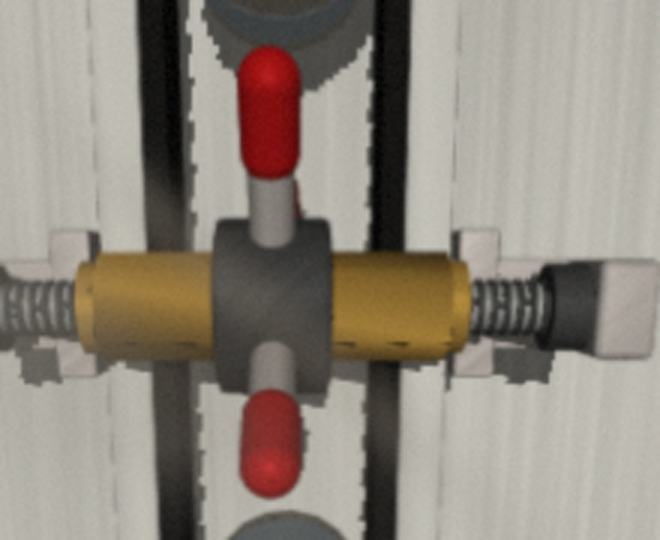

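```bash
cat >> h.py <<'E'
def gap():
    c=cam("wrist"); im=ctrl.camera("wrist")[...].mean(2)
    out=[]
    for r in range(35,75,5):
        row=im[r-1:r+2].mean(0)
        L=np.where((row[250:300]<100))[0]; L=L[0]+250
        Rr=np.where((row[330:380]<100))[0]; Rr=Rr[-1]+330
        l=L-1+(row[L-1]-100)/(row[L-1]-row[L]); k=Rr+(100-row[Rr])/(row[Rr+1]-row[Rr])
        a=onz(c,(l,r),.154);b=onz(c,(k,r),.154); out.append(np.linalg.norm(a-b)-.012)
    return np.round(np.array(out)*1e3,1)
from scipy.optimize import least_squares
def phase(th0):
    im=ctrl.camera("side").astype(int); r=(im[...,0]>90)&(im[...,0]>2*im[...,1])
    m=np.zeros(r.shape,np.uint8); m[186:218,276:320]=r[186:218,276:320]
    k,l,s,c=cv2.connectedComponentsWithStats(m); cs=[(c[i],s[i][4]) for i in range(1,k) if s[i][4]>12]
    D=cam("side"); a=np.array([np.cos(.156),np.sin(.156),0])
    def P(th): return proj(D,np.array([.5025,.0018,.18])+.0475*(np.sin(th)*a+np.cos(th)*np.array([0,0,1])))[0]
    res=[]
    for u,n in cs:
        g=np.radians(np.arange(0,360,.5)); e=[np.linalg.norm(P(t)-u) for t in g]; i=int(np.argmin(e)); res.append((u.round(1).tolist(),int(n),round(float(np.degrees(g[i])),1),round(float(e[i]),2)))
    return res
E
python3 - <<'E'
from h import *
print(gap()); print(*phase(0),sep="\n")
E
```

```text
[54.2 54.1 54.1 54.1 54.1 54.  54.1 54.1]
([288.3, 191.7], 29, 327.5, 0.29)
([312.6, 193.5], 31, 55.5, 0.56)
([283.9, 214.2], 19, 236.5, 0.5)
```

```bash
python3 -m pendant '[0,0,-0.051,0,0,0,0,0.012,0.0019,0,0,0,0,0,0.012,0.0019,0,0,0,0,0,0.012,0.0019,0,0,0,0,0,0.012,0.0019,0,0,0,0,0,0.012,0.0019,0,0,0,0,0]'; for i in 1 2 3 4; do :; done; python3 -m pendant '[0.006,0.0009,0,0,0,0,0]'; python3 -m pendant '[0.006,0.0009,0,0,0,0,0]'; python3 -c "
from h import *
print(gap()); print(*phase(0),sep='\n'); show(ctrl.camera('side'),'side5',(200,120,400,300),4)"
```

```text
time_s: 7.28
eef_pos: [0.4987, -0.0034, 0.2073]
eef_rot: [-0.055, 0.055, -0.705, 0.705]
wrist_force: [-7.2, -1.3, -1.6]
opening: -0.003
time_s: 7.4
eef_pos: [0.5042, -0.0025, 0.2066]
eef_rot: [-0.054, 0.056, -0.705, 0.705]
wrist_force: [-7.1, -2.7, -0.8]
opening: -0.005
time_s: 7.52
eef_pos: [0.5083, -0.0019, 0.2059]
eef_rot: [-0.053, 0.058, -0.705, 0.705]
wrist_force: [-16.5, -4.9, 0.8]
opening: -0.0
[49.4 49.4 49.6 49.6 49.6 49.5 49.4 49.3]
([308.5, 189.8], 30, 35.5, 0.23)
([284.0, 196.5], 21, 306.5, 0.73)
([312.8, 210.9], 25, 124.5, 0.4)
```

```bash
python3 -m pendant '[0,0,0,0,0,0,0]';python3 -m pendant '[0,0,0,0,0,0,0]'; python3 -c "
from h import *
o=ctrl.get_obs();print(o['wrist_force'],o['torque'],o['eef_pos'],q2R(o['eef_rot']).round(3))
print(gap()); print(*phase(0),sep='\n')"
```

```text
time_s: 7.8
eef_pos: [0.5082, -0.0019, 0.2058]
eef_rot: [-0.053, 0.057, -0.705, 0.705]
wrist_force: [-11.7, -3.8, -0.1]
opening: 0.003
time_s: 7.92
eef_pos: [0.5085, -0.0019, 0.2061]
eef_rot: [-0.053, 0.057, -0.705, 0.705]
wrist_force: [-11.9, -2.9, 0.8]
opening: 0.001
[-11.89058141  -2.88886835   0.76013845] [-0.52455833  1.86366869  0.08046244] [ 0.50847691 -0.00192406  0.2060599 ] [[-0.988 -0.005  0.156]
 [-0.156 -0.001 -0.988]
 [ 0.005 -1.     0.   ]]
[49.5 49.5 49.6 49.6 49.4 49.5 49.5 49.4]
([308.5, 189.8], 30, 35.5, 0.23)
([283.8, 196.2], 20, 307.5, 0.43)
([312.8, 210.9], 25, 124.5, 0.4)
```

View pics/side5.png

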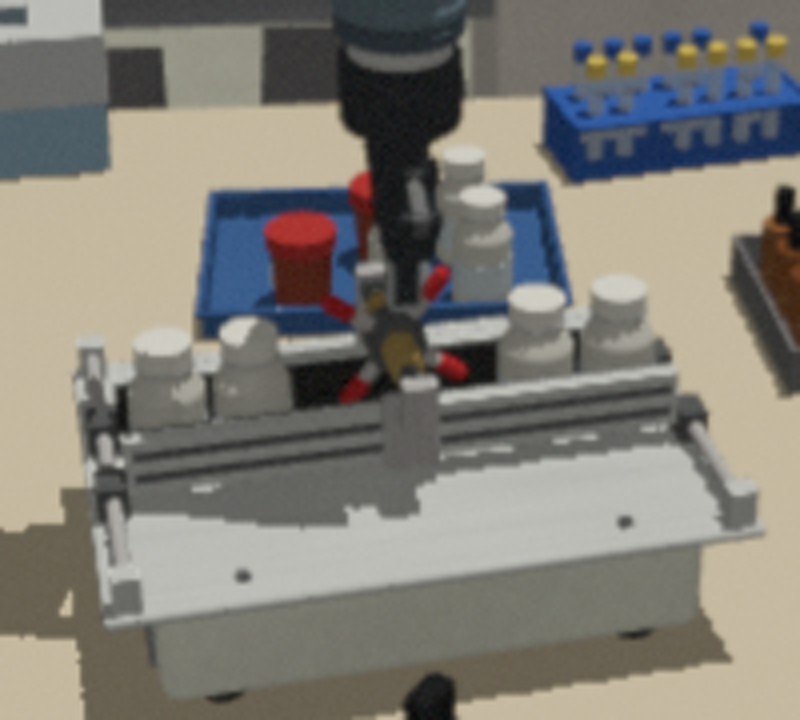

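```bash
for i in 1; do python3 -m pendant '[0.003,0.0005,0,0,0,0,0]'; python3 -m pendant '[0,0,0,0,0,0,0]'; python3 -m pendant '[0.003,0.0005,0,0,0,0,0]'; python3 -m pendant '[0,0,0,0,0,0,0]'; done; python3 -c "
from h import *
print(gap()); print(*phase(0),sep='\n')"
```

```text
time_s: 8.15
eef_pos: [0.5097, -0.0016, 0.2055]
eef_rot: [-0.052, 0.059, -0.705, 0.705]
wrist_force: [-19.8, -4.4, 3.1]
opening: -0.001
time_s: 8.28
eef_pos: [0.5097, -0.0017, 0.2054]
eef_rot: [-0.052, 0.059, -0.705, 0.705]
wrist_force: [-17.2, -4.4, 2.7]
opening: 0.002
time_s: 8.4
eef_pos: [0.511, -0.0014, 0.2048]
eef_rot: [-0.05, 0.06, -0.705, 0.705]
wrist_force: [-25.6, -6.8, 3.0]
opening: 0.007
time_s: 8.52
eef_pos: [0.5111, -0.0014, 0.2048]
eef_rot: [-0.05, 0.06, -0.705, 0.705]
wrist_force: [-22.7, -5.2, 4.8]
opening: 0.003
[49.5 49.6 49.4 49.4 49.4 49.4 49.3 49.2]
([309.6, 190.5], 29, 40.0, 0.26)
([284.9, 195.3], 24, 311.5, 0.69)
([312.1, 211.8], 25, 128.5, 0.39)
```

```bash
python3 -c "
from h import *
o=ctrl.get_obs();print(o['wrist_force'],o['torque'],o['eef_pos'],q2R(o['eef_rot']).round(3))
show(ctrl.camera('side'),'side6',(260,130,340,230),8);show(ctrl.camera('scene'),'scene6',(260,130,340,230),8);show(ctrl.camera('wrist'),'wrist6',(220,0,440,300),2.6)"
```

```text
[-22.74497336  -6.29574016   4.00559448] [-1.08277026  3.76687588  0.09491199] [ 0.5110623  -0.0014158   0.20477264] [[-0.988 -0.014  0.156]
 [-0.156 -0.002 -0.988]
 [ 0.014 -1.    -0.   ]]
```

View pics/side6.png

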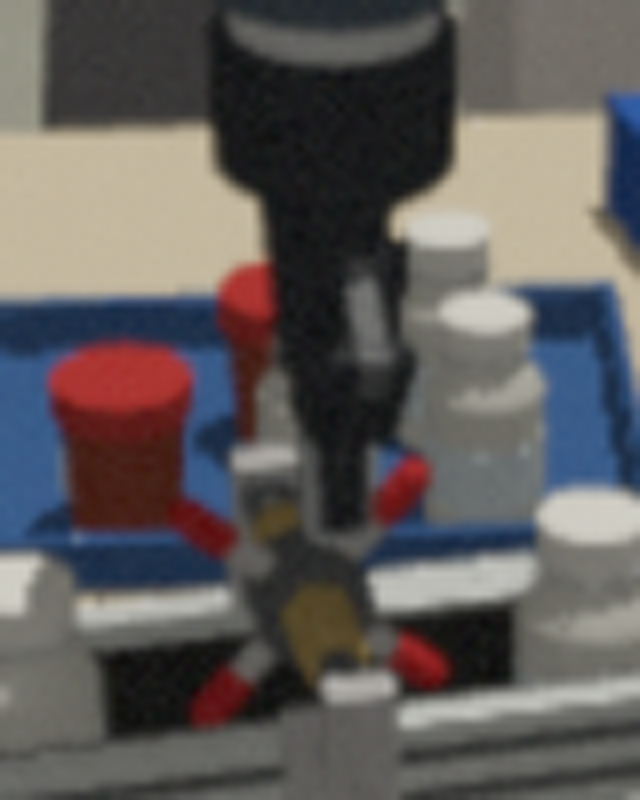

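View pics/wrist6.png

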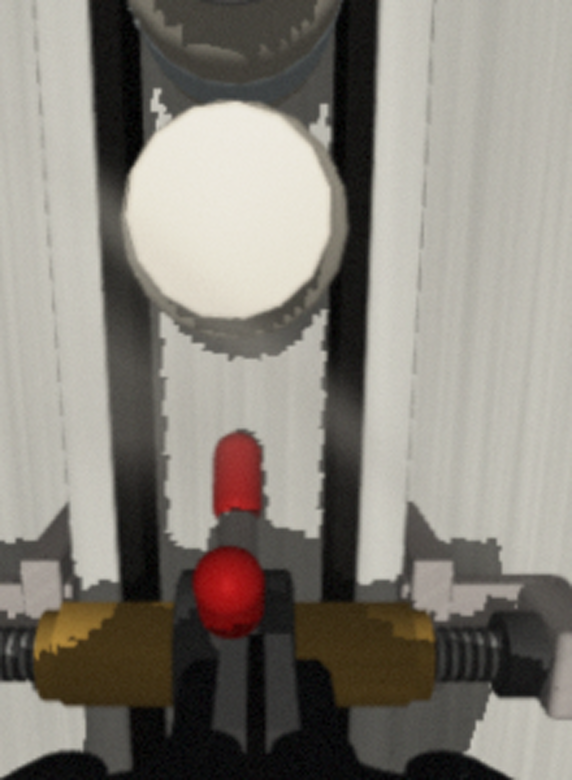

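View pics/scene6.png

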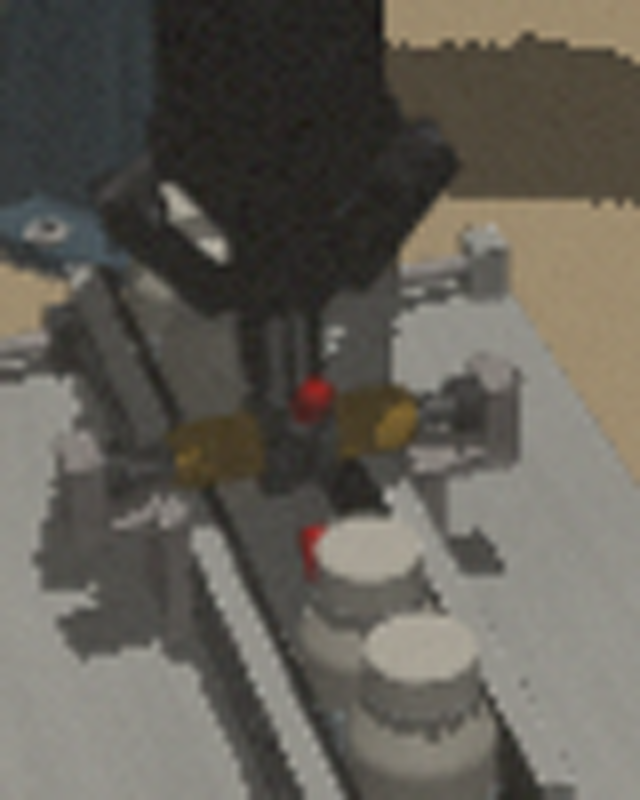

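```bash
python3 -m pendant '[-0.012,-0.0019,0,0,0,0,0,-0.006,-0.0009,0.010,0,0,0,0,0,0,0,0,0,0,0]'; python3 -c "
from h import *
print(*phase(0),sep='\n');show(ctrl.camera('side'),'side7',(260,130,340,230),8)
o=ctrl.get_obs();print(o['eef_pos'],o['wrist_force'],o['torque'])
print(gap())"
```

```text
time_s: 9.15
eef_pos: [0.4993, -0.0035, 0.2179]
eef_rot: [-0.057, 0.053, -0.705, 0.705]
wrist_force: [0.5, 0.5, 0.5]
opening: 0.003
([307.9, 189.5], 31, 33.0, 0.16)
([283.8, 197.2], 20, 304.5, 1.01)
([313.2, 210.3], 27, 122.0, 0.43)
[ 0.49852931 -0.00337715  0.21648856] [-0.01318157 -0.68036857 -0.31698764] [ 0.0260849   0.00221195 -0.00405448]
[49.7 49.7 49.6 49.6 49.7 49.7 49.7 49.5]
```

View pics/side7.png

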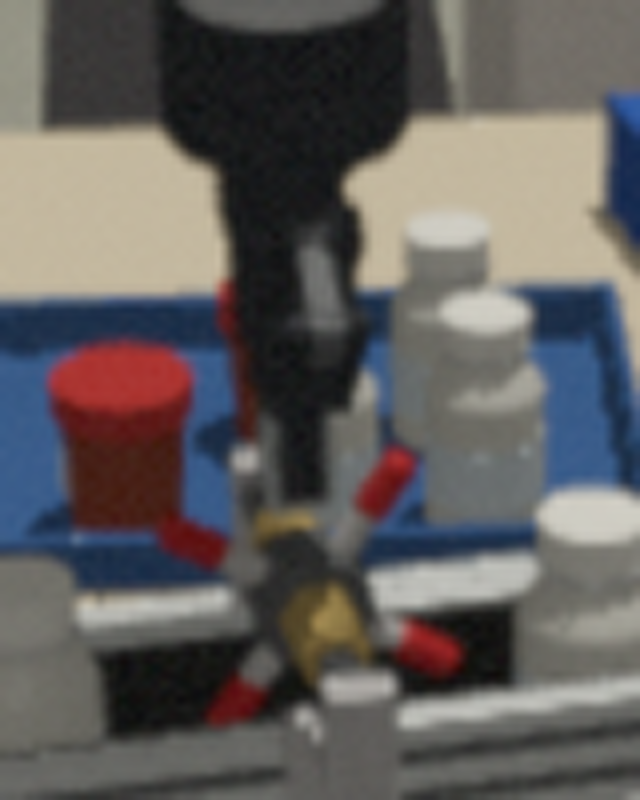

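```bash
python3 -m pendant '[0.006,0.0009,-0.001,0,0,0,0]';for i in 1 ; do python3 -m pendant '[0.003,0.0005,0,0,0,0,0,0,0,0,0,0,0,0]'; python3 -m pendant '[0.003,0.0005,0,0,0,0,0,0,0,0,0,0,0,0]'; done; python3 -c "
from h import *
print(*phase(0),sep='\n');show(ctrl.camera('side'),'side8',(260,130,340,230),8)
o=ctrl.get_obs();print(o['eef_pos'],o['wrist_force'],o['torque'])
print(gap())"
```

```text
time_s: 9.43
eef_pos: [0.5037, -0.0023, 0.2143]
eef_rot: [-0.055, 0.055, -0.705, 0.705]
wrist_force: [-0.1, 0.5, -0.8]
opening: -0.004
time_s: 9.68
eef_pos: [0.5066, -0.0018, 0.214]
eef_rot: [0.055, -0.055, 0.705, -0.705]
wrist_force: [0.5, -0.4, -0.1]
opening: 0.001
time_s: 9.93
eef_pos: [0.5094, -0.0014, 0.2142]
eef_rot: [0.055, -0.055, 0.705, -0.705]
wrist_force: [0.5, 0.4, -0.1]
opening: -0.002
([308.1, 189.2], 29, 33.5, 0.2)
([283.8, 197.2], 21, 304.5, 0.96)
([313.1, 210.2], 26, 122.0, 0.54)
[ 0.50934462 -0.00140685  0.21425823] [ 0.8322409  -1.16831536 -0.43487748] [-0.00355179 -0.04790413  0.01594633]
[49.6 49.7 49.7 49.6 49.6 49.7 49.7 49.5]
```

```bash
for i in 1 ; do python3 -m pendant '[0.002,0.0003,0,0,0,0,0,0,0,0,0,0,0,0]'; python3 -m pendant '[0.002,0.0003,0,0,0,0,0,0,0,0,0,0,0,0]';python3 -m pendant '[0.002,0.0003,0,0,0,0,0,0,0,0,0,0,0,0]'; done; python3 -c "
from h import *
print(*phase(0),sep='\n')
o=ctrl.get_obs();print(o['eef_pos'],o['wrist_force'],o['torque'])
print(gap())"
```

```text
time_s: 10.32
eef_pos: [0.5102, -0.0013, 0.214]
eef_rot: [-0.054, 0.056, -0.705, 0.705]
wrist_force: [-5.9, -1.8, 0.7]
opening: 0.002
time_s: 10.58
eef_pos: [0.5112, -0.001, 0.2135]
eef_rot: [-0.053, 0.057, -0.705, 0.705]
wrist_force: [-8.6, -1.9, 2.4]
opening: -0.003
time_s: 10.82
eef_pos: [0.5123, -0.0008, 0.2131]
eef_rot: [0.052, -0.058, 0.705, -0.705]
wrist_force: [-10.8, -2.6, 3.0]
opening: -0.0
([309.1, 189.5], 24, 37.0, 0.36)
([283.7, 196.2], 19, 307.0, 0.35)
([312.8, 210.9], 25, 124.5, 0.4)
[ 0.5122989  -0.00085384  0.21313447] [-11.50409564  -2.5086639    3.45155572] [-0.47468828  1.88168209  0.04319362]
[49.5 49.5 49.6 49.7 49.6 49.5 49.5 49.5]
```

```bash
python3 -m pendant '[-0.014,-0.0022,0,0,0,0,0,0,0,0.040,0,0,0,0,0,0,0.050,0,0,0,0,-0.045,-0.007,0,0,0,0,0,-0.045,-0.007,0.01,0,0,0,0,0,0,0,0,0,0,0,0,0,0,0,0,0,0]'; python3 -c "
from h import *
print(*phase(0),sep='\n')
for n,b,f in (('side',(200,120,400,300),4),('scene',(220,120,380,250),5)): show(ctrl.camera(n),n+'9',b,f)
im=ctrl.camera('wrist');show(im,'wrist9',(200,0,440,260),3)
"
```

```text
time_s: 11.8
eef_pos: [0.4117, -0.0168, 0.3147]
eef_rot: [-0.056, 0.054, -0.705, 0.705]
wrist_force: [0.4, 0.1, -0.8]
opening: -0.002
([307.9, 189.5], 31, 33.0, 0.16)
([283.1, 196.4], 34, 305.5, 0.04)
([313.2, 210.3], 27, 122.0, 0.43)
```

View pics/wrist9.png

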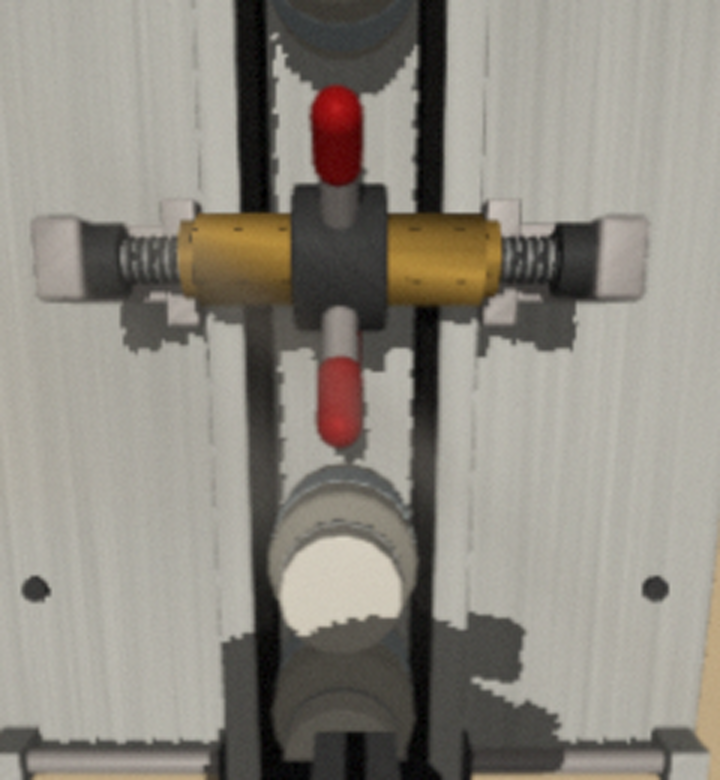

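View pics/side9.png

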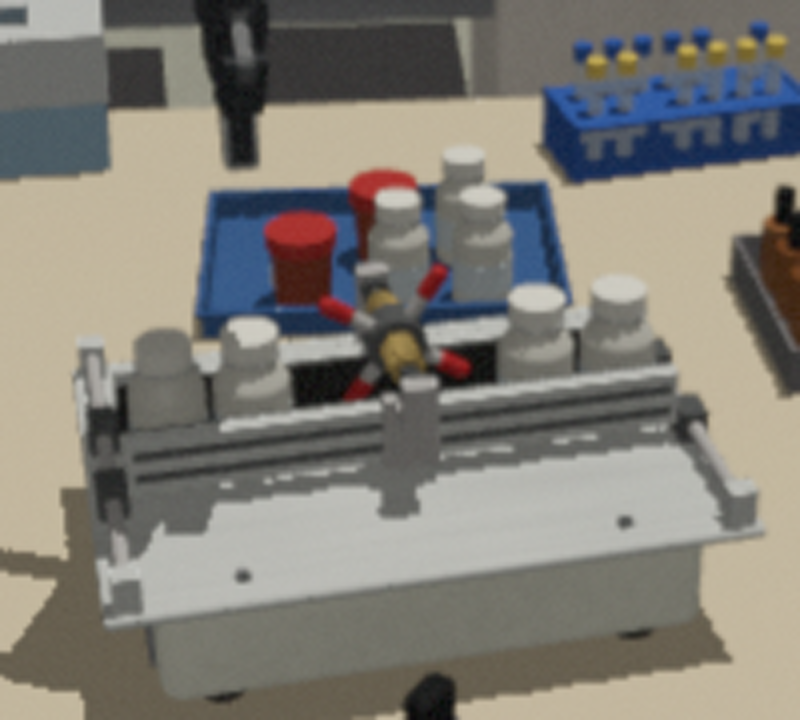

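View pics/scene9.png

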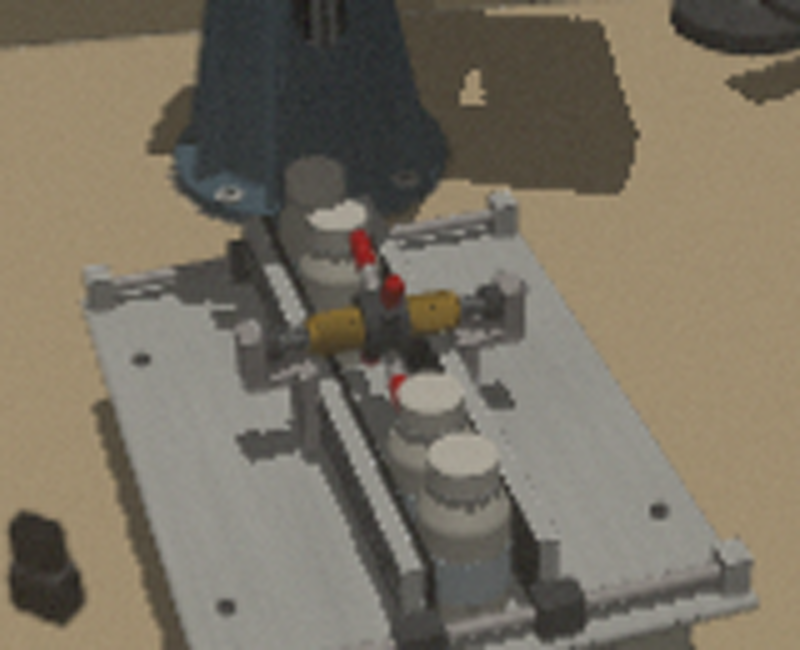

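```bash
python3 -c "
from h import *
ctrl.hand_in(); o=ctrl.get_obs(); print(o['time_s'],o['wrist_force'])"
```

```text
the job is handed in; nothing more can be done
the job is handed in; nothing more can be done
```

I turned the turnbuckle about 235° net in three pushes on the uppermost spoke, away from the robot. It went clearly stiff, so I let go, lifted clear and handed in. About 12 s were used by the clock.

**What the last checks showed**
- **Stiffness:** from force times lever, I estimate about 0.17 N m when free. At the end it held 0.44 N m on a final push with a longer lever. An earlier push held about 0.59 N m and briefly reached about 0.6, so it went past the 0.55 N m snug limit but stayed under the 0.7 N m crush limit.
- **Rest position:** after both releases it sprang back a few degrees to the same angle.
- **Pad gap:** it closed from about 65.5 mm to 49.6 mm as measured in the wrist camera, against a bottle diameter of 50 mm.
- **Scene:** the last pictures show all four bottles upright between the pads, the objects in view undisturbed and the robot clear. In the wrist picture, the one bottle I could compare with the pads reaches both. I judged the other three from the rigid bars and the gap.

**What disagreed:** torque rose about 0.035 N m per degree after contact. The description says about 0.008. By my angle measurement it was turned only about 12° past contact at most. I relied on the measured force, the spring-back and the gap to decide it was snug, not on the angle.

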